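Thread cones onto the stand in order of height

ROBOT

A 6-joint arm with a two-finger parallel gripper is mounted at the origin on a cart in front of the work surface, level with it; the furniture and walls round the work are solid. World frame = base frame: x ahead of the robot, y to its left, z up, the work surface at z = 0. Lengths are in m, angles in degrees, forces in N, time in s.
With the tool pointing down it reaches from about 0.4 to 0.825 m from the base axis. Payload 7 kg.
Tool frame: the origin (TCP) lies midway between the tips of the shut fingers; the grasp point (between the pads) lies 19 mm behind it; z points along the fingers, y is the direction in which the jaws open and shut (so a half turn about z gives the same grasp; the last joint's range is limited). The gripper opens to 88 mm and grips with 3 to 60 N. Pads are 19 mm wide; open, the fingers measure 130 mm over their backs; the gripper's body (78 mm by 193 mm) begins 47 mm behind the grasp point.
Start: joints at [88.7, 20.546, 0.682, 0, -70.136, -16.507], TCP at [0.206, 0.643, 0.227] pointing down, gripper open.
Joint ranges: [-176.03, 176.03], [-82.01, 121.73], [-58.28, 71.71], [-173.87, 95.51], [-174.79, -0.11], [-173.66, 173.66]. Speed limits (degrees/s): [136.94, 136.94, 172.46, 180, 180, 180].

INTERFACE

Orientations are given as [roll, pitch, yaw] about the fixed x, y, z axes, in that order (R = Rz(yaw) Ry(pitch) Rx(roll)).
In Python, from plant import ctrl, snapshot gives the robot as it stands.
- The arm moves only by the shell command python3 -m pendant 'ROWS'. ROWS is JSON, a list of rows, each a list of 7 numbers: the shift along the tool's x, y, z in m, then the turn, a rotation vector about the tool's x, y, z in rad, then the opening, from -1 (shut) to 1 (fully open), so that 0 is half open. In form: [[x, y, z, ax, ay, az, jaw], ...]. A call has 1 to 12 rows; each row is the pose to reach, as a shift and turn from the pose commanded when the call began, along the tool's axes at that moment; what a row does not reach only later rows make up. A row lasts 1/8 s, in which the tool goes at most 62.5 mm and 10.7 degrees, less where a joint would pass 70% of its speed; a pose out of reach is approached as far as the arm can. A call with a gripper value outside its range is refused whole. The fingers move at their own pace and stop on an object; the grip force is fixed at half the most. Time passes only in rows, so rows that repeat a pose let the fingers close. It gives the time, the measured TCP pose, the force and the opening at its end, in the units of the state.
- ctrl.get_obs(): the state, without advancing time (a new reading comes with each control period).
- snapshot(name): name is "side" or "top" or "wrist"; returns a dict with "image" (384x512x3 uint8, blue, green, red), "mtx" (3x3 intrinsics, pixels), "eye" and "attitude" of the camera in the world; the wrist camera has in their place "tool_from_camera" (4x4, takes a point from camera to tool coordinates, whose origin is the TCP and whose axes are the flange's). Camera axes: x right, y up, looking along -z (the intrinsics and any distortion apply to the point x, -y, -z); pixel columns grow to the right and rows downward; lengths in m; the calibration is good to about 2 mm. The wrist camera is an equidistant fisheye: a pixel r from the principal point sees the ray r / f radians off the axis. A picture is of the moment at which its call begins: read the wrist's pose just before it. There is no depth.
- ctrl.close_job(): hands the job in, once; it reports no verdict.
The state is a dict: "clock": time; "joint_pos": joint angles; "qvel": joint speeds; "tau": joint torques, N m; "tool_pos": TCP position; "orientation": TCP orientation; "force": force on the tool from outside, world axes, zero at the start; "moment": the same for the moment, N m; "opening": finger opening in m.
Only numpy, scipy, OpenCV 4.12 (cv2) and the standard library are available. Lean on these libraries where they do the work, as an engineer would, in place of code of your own. Each camera call takes 0.05 s, during which the arm holds its last target.

TASK

Put the four thread cones on the thread stand, one over each pin, lined up by height: the shortest on the pin next to the guide mast and each one after it taller, so that every thread runs up to the guide bar clear of its neighbours. Leave each cone upright with its foot resting on the board.

Things in the scene. Friction and masses are not known exactly. Their poses are not given: they have to be found in the camera images.
- cone_64_mid (a point): Loose thread cone 64 mm tall: off-white wound thread on a grey hollow plastic core, round and hollow along its axis; 52 mm wide at the foot, tapering to 44 mm at the top of the thread 13 mm below its upper end, with a narrower grey nose above that. The bore is 34 mm wide at the foot and 26 mm at the top of the thread. It stands upright; this point is on its axis, half-way up (32 mm above its foot); z is its axis, upward.
- cone_84_mid (a point): Loose thread cone 84 mm tall: off-white wound thread on a grey hollow plastic core, round and hollow along its axis; 55 mm wide at the foot, tapering to 44 mm at the top of the thread 13 mm below its upper end, with a narrower grey nose above that. The bore is 37 mm wide at the foot and 26 mm at the top of the thread. It stands upright; this point is on its axis, half-way up (42 mm above its foot); z is its axis, upward.
- cone_104_mid (a point): Loose thread cone 104 mm tall: off-white wound thread on a grey hollow plastic core, round and hollow along its axis; 58 mm wide at the foot, tapering to 44 mm at the top of the thread 13 mm below its upper end, with a narrower grey nose above that. The bore is 40 mm wide at the foot and 26 mm at the top of the thread. It stands upright; this point is on its axis, half-way up (52 mm above its foot); z is its axis, upward.
- cone_124_mid (a point): Loose thread cone 124 mm tall: off-white wound thread on a grey hollow plastic core, round and hollow along its axis; 61 mm wide at the foot, tapering to 45 mm at the top of the thread 13 mm below its upper end, with a narrower grey nose above that. The bore is 43 mm wide at the foot and 27 mm at the top of the thread. It stands upright; this point is on its axis, half-way up (62 mm above its foot); z is its axis, upward.
- pin_a: One of the four equal upright steel pins in a straight row, 80 mm apart, on the thread stand's light wooden board (510 mm long, 105 mm wide, top 21 mm above the counter). The pin is 8 mm thick, 48 mm tall with a rounded tip, fixed. Which pin stands where in the row differs from start to start. Origin: on its axis at the board's top; x points across the board (level), y along the board, z up.
- pin_b: One of the four equal upright steel pins in a straight row, 80 mm apart, on the thread stand's light wooden board (510 mm long, 105 mm wide, top 21 mm above the counter). The pin is 8 mm thick, 48 mm tall with a rounded tip, fixed. Which pin stands where in the row differs from start to start. Origin: on its axis at the board's top; x points across the board (level), y along the board, z up.
- pin_c: One of the four equal upright steel pins in a straight row, 80 mm apart, on the thread stand's light wooden board (510 mm long, 105 mm wide, top 21 mm above the counter). The pin is 8 mm thick, 48 mm tall with a rounded tip, fixed. Which pin stands where in the row differs from start to start. Origin: on its axis at the board's top; x points across the board (level), y along the board, z up.
- pin_d: One of the four equal upright steel pins in a straight row, 80 mm apart, on the thread stand's light wooden board (510 mm long, 105 mm wide, top 21 mm above the counter). The pin is 8 mm thick, 48 mm tall with a rounded tip, fixed. Which pin stands where in the row differs from start to start. Origin: on its axis at the board's top; x points across the board (level), y along the board, z up.
- mast: The stand's thread guide mast: a thin upright steel rod on a round dark collar 28 mm wide, 210 mm tall, with a 90 mm level bar with wire eyelets across its top; fixed at one end of the board, in line with the pins, 110 mm from the nearest one (the other end has a dark lifting knob 45 mm tall). It may stand at either end. Origin: on the rod's axis at the board's top; x points across the board (level, the way the bar runs), y along the board, z up.

How it is judged:
By the outcome, as a careful person would: the job done as asked, in the order asked, and still so for the second after the job is handed in, with the robot touching nothing.
It also fails if it takes over 102 s, if anything falls off the work surface, if the arm or the gripper's body presses on something with over 40 N, if the wrist force passes 120 N, or if a joint passes its speed limit or range.

## Working session

There is one attempt and no reset: what is moved stays moved. The work goes in short steps, Python scripts to look and compute and a shell command to move; the robot and the scene stay as the last step left them, time stands still between calls to the robot, and variables do not carry over. Pictures are saved under pics/ and viewed, and the job is handed in when it is done.

```bash
ls; mkdir -p pics; python3 - <<'E'
from plant import ctrl, snapshot
import cv2
print(ctrl.get_obs())
for n in ["side","top","wrist"]:
    s=snapshot(n); cv2.imwrite(f"pics/{n}0.png",s["image"])
    print({k:v for k,v in s.items() if k!="image"})
E
```

```text
pics
{'clock': 0.0, 'joint_pos': array([ 8.86999471e+01,  2.05882619e+01,  6.34777882e-01, -2.01026596e-02,
       -7.01361590e+01, -1.65077612e+01]), 'qvel': array([-0.02614134,  0.03314449,  0.06883295, -0.01225184, -0.05754227,
        0.00483443]), 'tau': array([-4.82042105e-04, -5.82721674e+01,  2.93047446e+01,  6.99722752e+00,
        6.70033711e-03, -1.58403782e-04]), 'tool_pos': array([0.20629858, 0.64219297, 0.22566619]), 'orientation': array([ 1.79908682e+02, -7.35490440e-03, -1.78146536e+01]), 'force': array([-0.12091426, -0.18425783,  0.0381946 ]), 'moment': array([ 0.04578879, -0.00136115,  0.03684211]), 'opening': 0.08784557536548795}
{'mtx': array([[428.18900736,   0.        , 252.22675152],
       [  0.        , 428.18900736, 193.27348972],
       [  0.        ,   0.        ,   1.        ]]), 'eye': array([ 0.31488017, -0.71119688,  0.79688048]), 'attitude': array([ 47.08081877,  -0.33888768, -18.13863722])}
{'mtx': array([[411.65243425,   0.        , 259.05516789],
       [  0.        , 411.65243425, 189.34560679],
       [  0.        ,   0.        ,   1.        ]]), 'eye': array([0.37740864, 0.02777406, 1.05041077]), 'attitude': array([ 11.02423594,   0.67654761, -91.22585253])}
{'mtx': array([[297.31863964,   0.        , 255.76517804],
       [  0.        , 297.31863964, 185.23489742],
       [  0.        ,   0.        ,   1.        ]]), 'tool_from_camera': array([[-4.44948207e-04,  9.67932889e-01,  2.51208528e-01,
         6.67748733e-02],
       [ 9.99999633e-01,  6.14529439e-04, -5.96616736e-04,
        -4.23113982e-04],
       [-7.31859997e-04,  2.51208171e-01, -9.67932807e-01,
        -1.57848418e-01],
       [ 0.00000000e+00,  0.00000000e+00,  0.00000000e+00,
         1.00000000e+00]])}
```

View pics/side0.png

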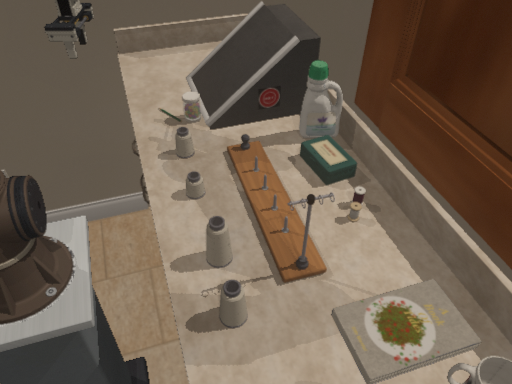

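View pics/top0.png

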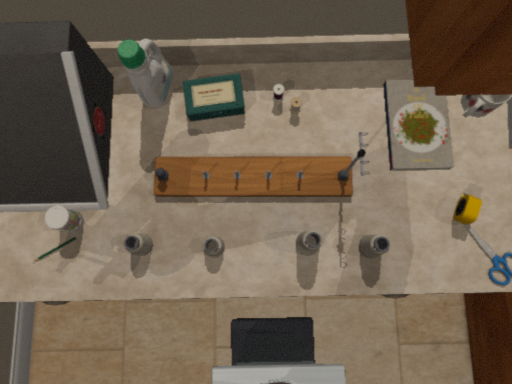

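View pics/wrist0.png

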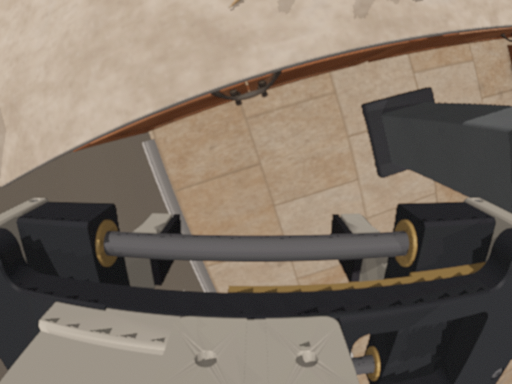

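```bash
python3 - <<'E'
import cv2
t=cv2.imread("pics/top0.png"); s=cv2.imread("pics/side0.png")
cv2.imwrite("pics/t_c1.png",cv2.resize(t[225:265,110:240],None,fx=6,fy=6,interpolation=cv2.INTER_CUBIC))
cv2.imwrite("pics/t_c2.png",cv2.resize(t[225:265,285:415],None,fx=6,fy=6,interpolation=cv2.INTER_CUBIC))
cv2.imwrite("pics/t_b.png",cv2.resize(t[145:205,145:375],None,fx=3.4,fy=3.4,interpolation=cv2.INTER_CUBIC))
cv2.imwrite("pics/s_c.png",cv2.resize(s[115:335,160:260],None,fx=2.7,fy=2.7,interpolation=cv2.INTER_CUBIC))
E
```

```text
(no output)
```

View pics/t_c1.png

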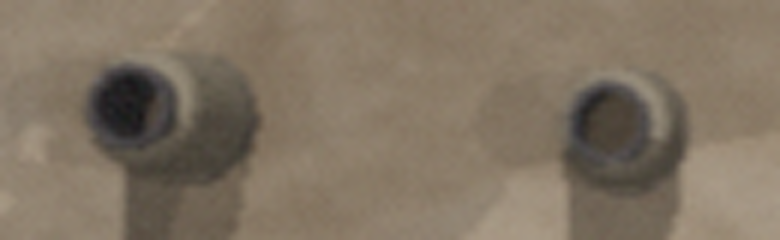

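View pics/t_c2.png

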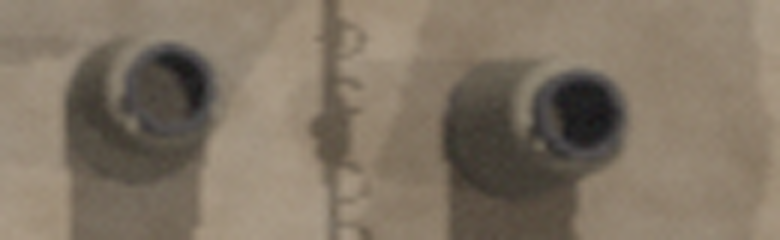

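View pics/t_b.png

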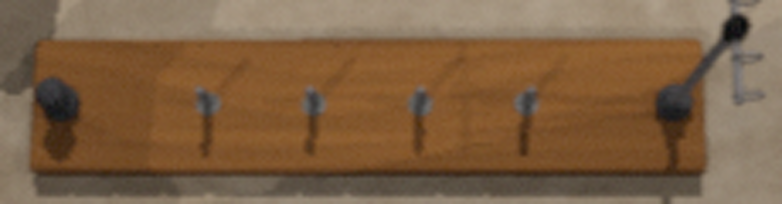

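View pics/s_c.png

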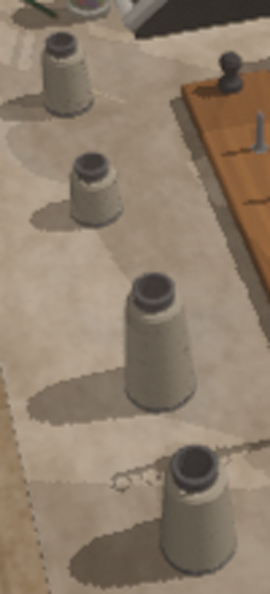

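```bash
cat > h.py <<'E'
import numpy as np, cv2
from scipy.spatial.transform import Rotation as R
C={"side":dict(K=(428.189,252.2268,193.2735),e=[0.31488017,-0.71119688,0.79688048],a=[47.08081877,-0.33888768,-18.13863722]),
"top":dict(K=(411.65243,259.0552,189.3456),e=[0.37740864,0.02777406,1.05041077],a=[11.02423594,0.67654761,-91.22585253])}
def ray(n,u,v):
    f,cx,cy=C[n]["K"]; d=np.array([(u-cx)/f,-(v-cy)/f,-1])
    return np.array(C[n]["e"]),R.from_euler("xyz",C[n]["a"],degrees=True).apply(d)
def proj(n,p):
    f,cx,cy=C[n]["K"]; q=R.from_euler("xyz",C[n]["a"],degrees=True).inv().apply(np.array(p)-C[n]["e"])
    return np.stack([cx-f*q[...,0]/q[...,2],cy+f*q[...,1]/q[...,2]],-1)
def onz(n,u,v,z):
    e,d=ray(n,u,v); return e+d*(z-e[2])/d[2]
def tri(a,b):
    e1,d1=ray("side",*a); e2,d2=ray("top",*b)
    A=np.stack([d1,-d2],1); t=np.linalg.lstsq(A,e2-e1,rcond=None)[0]
    p,q=e1+t[0]*d1,e2+t[1]*d2
    return (p+q)/2,np.linalg.norm(p-q)
E
python3 - <<'E'
from h import *
np.set_printoptions(precision=4,suppress=True)
tp=[(132,104,110),(609,122,110),(172,87,285),(580,113,285)]
sp=[(62,42),(92,163),(153,291),(195,466)]
for t,s in zip(tp,sp):
    b=((t[0]+.5)/6-.5+t[2],(t[1]+.5)/6-.5+225); a=((s[0]+.5)/2.7-.5+160,(s[1]+.5)/2.7-.5+115)
    print(a,b,*tri(a,b))
f=lambda x,y:((x+.5)/3.4-.5+145,(y+.5)/3.4-.5+145)
for n,p,z in [("BL",(36,40),.021),("BR",(706,40),.021),("FR",(706,172),.021),("FL",(32,172),.021),("collar",(674,106),.021)]+[("pin",(x,107),.025) for x in(207,313,420,525)]:
    print(n,onz("top",*f(*p),z))
s=cv2.imread("pics/side0.png")
cv2.imwrite("pics/s_b.png",cv2.resize(s[125:280,220:340],None,fx=3.8,fy=3.8,interpolation=cv2.INTER_CUBIC))
E
```

```text
(182.64814814814815, 130.24074074074073) (131.58333333333334, 241.91666666666666) [0.4487 0.3373 0.0809] 0.0017886242927509762
(193.75925925925927, 175.05555555555554) (211.08333333333331, 244.91666666666666) [0.439  0.1526 0.0621] 0.0023388770976857775
(216.35185185185185, 222.46296296296296) (313.25, 239.08333333333334) [ 0.4425 -0.0845  0.1194] 0.000500700952418905
(231.9074074074074, 287.27777777777777) (381.25, 243.41666666666666) [ 0.431  -0.2417  0.0998] 0.001391606822473909
BL [0.6717 0.3033 0.021 ]
BR [ 0.6591 -0.2068  0.021 ]
FR [ 0.5574 -0.2002  0.021 ]
FL [0.5692 0.3035 0.021 ]
collar [ 0.6083 -0.1795  0.021 ]
pin [0.6151 0.1718 0.025 ]
pin [0.6132 0.092  0.025 ]
pin [0.6113 0.0116 0.025 ]
pin [ 0.6094 -0.0672  0.025 ]
```

View pics/s_b.png

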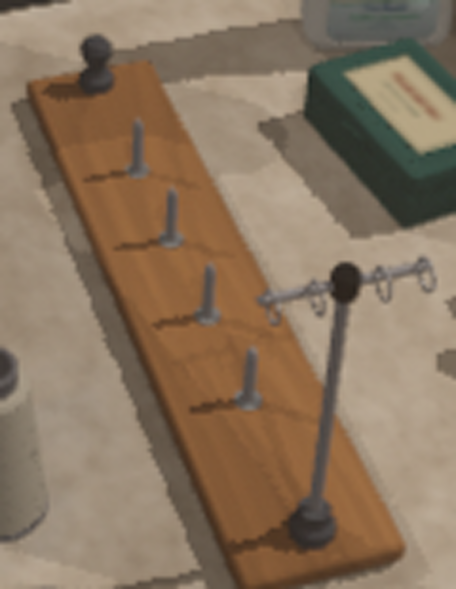

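```bash
python3 - <<'E'
from h import *
from scipy.optimize import least_squares
np.set_printoptions(precision=4,suppress=True)
f=lambda x,y:((x+.5)/3.4-.5+145,(y+.5)/3.4-.5+145)
g=lambda x,y:((x+.5)/3.8-.5+220,(y+.5)/3.8-.5+125)
obs=[]
k=[3,2,1,0]
for i,p in zip(k,[(138,121),(172,190),(209,267),(251,350)]): obs.append(("side",g(*p),i*.08,.068))
for i,p in zip(k,[(137,172),(171,241),(207,317),(248,402)]): obs.append(("side",g(*p),i*.08,.023))
for i,p in zip(k,[(208,106),(314,106),(421,106),(526,106)]): obs.append(("top",f(*p),i*.08,.024))
obs.append(("top",f(674,106),-.11,.025)); obs.append(("side",g(312,530),-.11,.025))
def P(v,s,z): return np.array([v[0]-np.sin(v[2])*s,v[1]+np.cos(v[2])*s,z])
def res(v): return np.concatenate([proj(n,P(v,s,z))-p for n,p,s,z in obs])
for sel in ("all","top","side"):
    o=obs; 
    if sel!="all": obs=[q for q in o if q[0]==sel]
    r=least_squares(res,[.61,-.067,0]);print(sel,r.x,np.degrees(r.x[2]),r.fun.reshape(-1,2) if sel=="all" else "")
    print([P(r.x,s,0)[:2] for s in(0,.08,.16,.24)]); obs=o
tp=[(132,104,110),(609,122,110),(172,87,285),(580,113,285)]
sp=[(62,42),(92,163),(153,291),(195,466)]
for t,s,hh in zip(tp,sp,(.084,.064,.124,.104)):
    b=((t[0]+.5)/6-.5+t[2],(t[1]+.5)/6-.5+225); a=((s[0]+.5)/2.7-.5+160,(s[1]+.5)/2.7-.5+115)
    print(hh,onz("side",*a,hh),onz("top",*b,hh))
E
```

```text
all [ 0.612  -0.0698 -0.0238] -1.3640301191038886 [[-0.4033  0.2202]
 [-0.3799  0.1681]
 [-0.2043 -0.0883]
 [-0.246   0.2932]
 [-0.3184 -0.6067]
 [-0.5421 -0.5284]
 [-0.4017 -0.431 ]
 [-0.5432 -0.5406]
 [ 0.4085 -0.6327]
 [ 0.4409 -0.6422]
 [ 0.2365 -0.6518]
 [ 0.6775 -0.6613]
 [ 0.3858 -0.7628]
 [-0.651   0.0517]]
[array([ 0.612 , -0.0698]), array([0.6139, 0.0102]), array([0.6158, 0.0901]), array([0.6177, 0.1701])]
top [ 0.6102 -0.0687 -0.0247] -1.4135238438727087 
[array([ 0.6102, -0.0687]), array([0.6122, 0.0113]), array([0.6142, 0.0913]), array([0.6162, 0.1712])]
side [ 0.6129 -0.0707 -0.0229] -1.3124455038130418 
[array([ 0.6129, -0.0707]), array([0.6147, 0.0093]), array([0.6166, 0.0893]), array([0.6184, 0.1693])]
0.084 [0.449  0.3327 0.084 ] [0.4475 0.3364 0.084 ]
0.064 [0.4398 0.1503 0.064 ] [0.4377 0.1524 0.064 ]
0.124 [ 0.4419 -0.0888  0.124 ] [ 0.4419 -0.0839  0.124 ]
0.104 [ 0.431  -0.2446  0.104 ] [ 0.4301 -0.2404  0.104 ]
```

```bash
python3 - <<'E'
from h import *
np.set_printoptions(precision=3,suppress=True)
for p in [(105,208),(60,45),(112,80),(62,218)]:
    for z in (0,.15,.25): print(p,z,onz("top",*p,z)[:2])
print(tri((208,121),(105,208)))
E
cat > go.py <<'E'
# usage: go.py x y z yaw -> shift/turn from measured pose in tool axes
import sys; from plant import ctrl; from h import *
o=ctrl.get_obs(); T=R.from_euler("xyz",o["orientation"],degrees=True)
p=np.array(sys.argv[1:4],float); G=R.from_euler("xyz",[180,0,float(sys.argv[4])],degrees=True)
print("t",round(o["clock"],2),"pos",o["tool_pos"].round(4),"rpy",o["orientation"].round(1),"q",o["joint_pos"].round(0))
print("shift",T.inv().apply(p-o["tool_pos"]).round(4),"turn",(T.inv()*G).as_rotvec().round(3))
E
python3 go.py .4388 .1515 .2 -65
```

```text
(105, 208) 0 [0.543 0.436]
(105, 208) 0.15 [0.519 0.377]
(105, 208) 0.25 [0.503 0.339]
(60, 45) 0 [1.008 0.586]
(60, 45) 0.15 [0.918 0.506]
(60, 45) 0.25 [0.858 0.453]
(112, 80) 0 [0.899 0.434]
(112, 80) 0.15 [0.824 0.376]
(112, 80) 0.25 [0.775 0.337]
(62, 218) 0 [0.519 0.546]
(62, 218) 0.15 [0.499 0.472]
(62, 218) 0.25 [0.485 0.422]
(array([0.539, 0.419, 0.043]), np.float64(0.007010732961019248))
t 0.15 pos [0.2063 0.6423 0.2258] rpy [179.9  -0.  -17.8] q [ 89.  21.   1.  -0. -70. -17.]
shift [0.3715 0.3961 0.0264] turn [ 0.001 -0.001  0.824]
```

```bash
python3 -m pendant '[[0.3715,0.396,0.026,0,0,0.824,1],[0.3715,0.396,0.026,0,0,0.824,1],[0.3715,0.396,0.026,0,0,0.824,1],[0.3715,0.396,0.026,0,0,0.824,1],[0.3715,0.396,0.026,0,0,0.824,1],[0.3715,0.396,0.026,0,0,0.824,1],[0.3715,0.396,0.026,0,0,0.824,1],[0.3715,0.396,0.026,0,0,0.824,1],[0.3715,0.396,0.026,0,0,0.824,1],[0.3715,0.396,0.026,0,0,0.824,1],[0.3715,0.396,0.026,0,0,0.824,1]]'; python3 go.py .4388 .1515 .019 -65; python3 - <<'E'
from plant import ctrl, snapshot
import cv2
print(ctrl.get_obs()["tool_pos"])
cv2.imwrite("pics/w1.png",snapshot("wrist")["image"])
E
```

```text
clock: 1.52
tool_pos: [0.439, 0.152, 0.2005]
orientation: [180.0, 0.0, -65.1]
force: [0.1, -0.1, -0.3]
opening: 0.0874
t 1.52 pos [0.439  0.152  0.2005] rpy [180.    0.  -65.1] q [ 43.   2. -27.  -0. -61. -19.]
shift [0.0004 0.0004 0.1815] turn [ 0.     0.    -0.001]
[0.43901069 0.15201262 0.20051159]
```

View pics/w1.png

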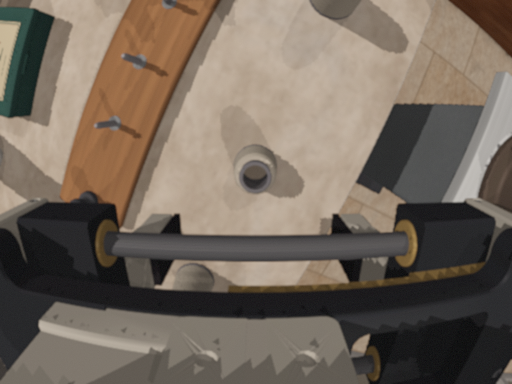

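```bash
cat >> h.py <<'E'
TC=np.array([[-4.44948207e-04,9.67932889e-01,2.51208528e-01,6.67748733e-02],[9.99999633e-01,6.14529439e-04,-5.96616736e-04,-4.23113982e-04],[-7.31859997e-04,2.51208171e-01,-9.67932807e-01,-1.57848418e-01]])
def wz(u,v,z,pos,rpy):
    x,y=u-255.765,v-185.235; r=np.hypot(x,y); th=r/297.3186
    d=np.array([np.sin(th)*x/(r+1e-9),-np.sin(th)*y/(r+1e-9),-np.cos(th)])
    T=R.from_euler("xyz",rpy,degrees=True)
    d=T.apply(TC[:,:3]@d); e=T.apply(TC[:,3])+pos
    return e+d*(z-e[2])/d[2]
E
python3 - <<'E'
from h import *
i=cv2.imread("pics/w1.png")
cv2.imwrite("pics/w1c.png",cv2.resize(i[0:215,80:380],None,fx=2.6,fy=2.6,interpolation=cv2.INTER_CUBIC))
P=[.439,.152,.2005],[180,0,-65.1]
for z,p in [(.064,(256,177)),(.023,(117,124)),(.023,(138,63)),(.023,(174,6))]: print(p,wz(*p,z,*P))
E
```

```text
(256, 177) [0.43858835 0.15288476 0.064     ]
(117, 124) [0.61473557 0.17161337 0.023     ]
(138, 63) [0.61783731 0.09435059 0.023     ]
(174, 6) [0.60684772 0.01567176 0.023     ]
```

View pics/w1c.png

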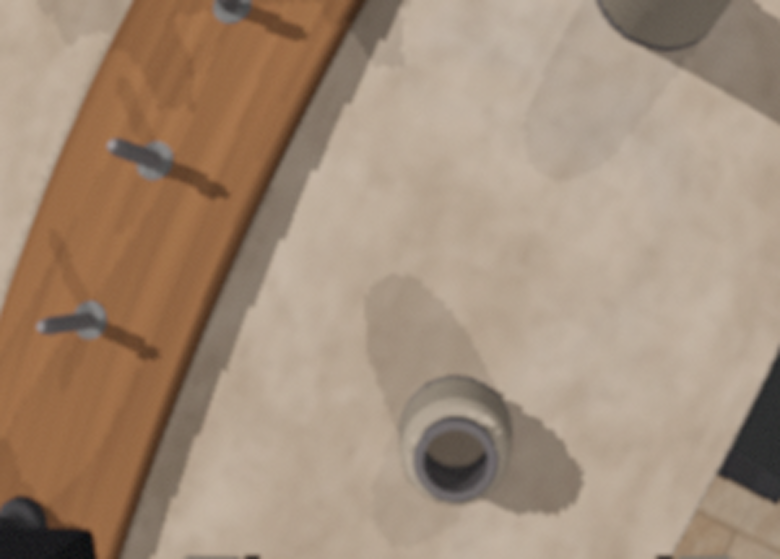

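```bash
python3 -m pendant '[[0.0002,0.0003,0.05,0,0,0,1],[0.0002,0.0003,0.1,0,0,0,1],[0.0002,0.0003,0.14,0,0,0,1],[0.0002,0.0003,0.17,0,0,0,1],[0.0002,0.0003,0.181,0,0,0,1],[0.0002,0.0003,0.181,0,0,0,-1],[0.0002,0.0003,0.181,0,0,0,-1],[0.0002,0.0003,0.181,0,0,0,-1],[0.0002,0.0003,0.181,0,0,0,-1],[0.0002,0.0003,0.181,0,0,0,-1],[0.0002,0.0003,0.181,0,0,0,-1]]'; python3 go.py .4388 .1515 .119 -65
```

```text
clock: 2.95
tool_pos: [0.4392, 0.1519, 0.02]
orientation: [-180.0, 0.0, -65.0]
force: [-0.4, -0.6, 3.9]
opening: 0.0462
t 2.95 pos [0.4392 0.1519 0.02  ] rpy [-180.    0.  -65.] q [ 43.  15. -40.   0. -35. -18.]
shift [ 0.0002  0.0004 -0.099 ] turn [-0.001  0.    -0.   ]
```

```bash
python3 - <<'E'
from h import *
T=R.from_euler("xyz",[180,0,-65],degrees=True)
print(T.inv().apply([.6118-.4392,-.0697-.1519,.10]))
E
```

```text
[ 0.27378172 -0.06277652 -0.1       ]
```

```bash
python3 -m pendant '[[0,0,-0.05,0,0,0,-1],[0,0,-0.1,0,0,0,-1],[0.05,-0.0115,-0.1,0,0,0,-1],[0.1,-0.023,-0.1,0,0,0,-1],[0.15,-0.0344,-0.1,0,0,0,-1],[0.2,-0.046,-0.1,0,0,0,-1],[0.245,-0.056,-0.1,0,0,0,-1],[0.2738,-0.0628,-0.1,0,0,0,-1],[0.2738,-0.0628,-0.1,0,0,0,-1],[0.2738,-0.0628,-0.1,0,0,0,-1]]'; python3 go.py .6118 -.0697 .042 -65; python3 - <<'E'
from plant import ctrl, snapshot
import cv2
for n in ["side","top","wrist"]: cv2.imwrite(f"pics/{n}2.png",snapshot(n)["image"])
s=cv2.imread("pics/side2.png")[90:290,170:370]; t=cv2.imread("pics/top2.png")[130:260,220:420]
s=cv2.resize(s,None,fx=2,fy=2); t=cv2.resize(t,None,fx=2,fy=2)
import numpy as np
t=np.vstack([t,np.zeros((140,400,3),np.uint8)])
cv2.imwrite("pics/st2.png",np.hstack([s,t]))
E
```

```text
clock: 4.2
tool_pos: [0.6107, -0.07, 0.119]
orientation: [179.9, 0.0, -65.1]
force: [0.1, 0.6, -0.8]
opening: 0.0464
t 4.2 pos [ 0.6107 -0.07    0.119 ] rpy [179.9   0.  -65.1] q [ 12.  20. -15.  -0. -55.  13.]
shift [ 0.0003 -0.0012  0.077 ] turn [ 0.001  0.001 -0.001]
```

View pics/st2.png

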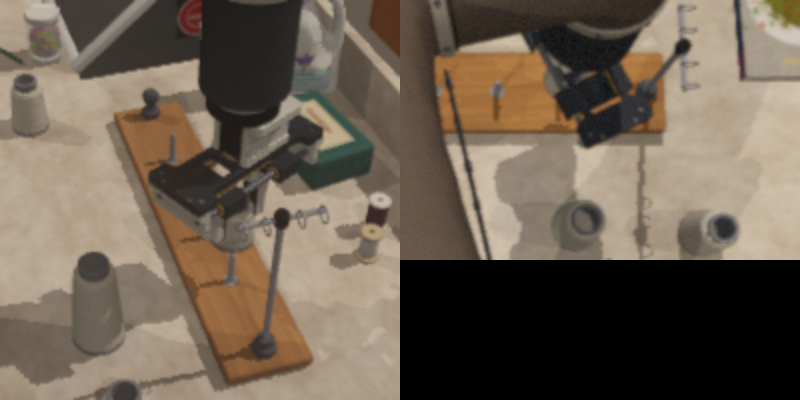

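View pics/wrist2.png

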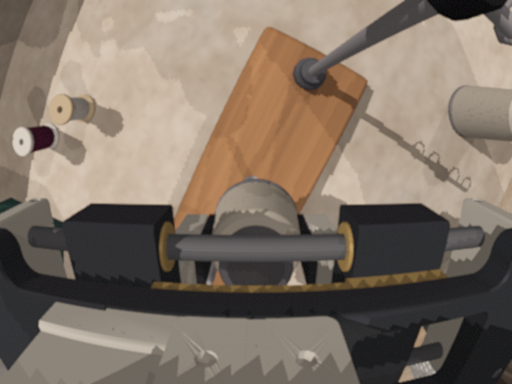

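```bash
python3 - <<'E'
from h import *
m=wz(311,74,.028,[.6107,-.07,.119],[180,0,-65.1]);print(m, m+np.array([np.sin(.0238)*-.11*-1*-1,.11,0]))
E
python3 -m pendant '[[0.0003,-0.001,0.03,0,0,0,-1],[0.0003,-0.001,0.055,0,0,0,-1],[0.0003,-0.001,0.07,0,0,0,-1],[0.0003,-0.001,0.077,0,0,0,-1],[0.0003,-0.001,0.078,0,0,0,-1],[0.0003,-0.001,0.078,0,0,0,-1]]'
```

```text
[ 0.61038761 -0.17806249  0.028     ] [ 0.60776986 -0.06806249  0.028     ]
clock: 5.1
tool_pos: [0.613, -0.0697, 0.0423]
orientation: [-179.9, -0.0, -65.0]
force: [-0.1, 0.2, -1.0]
opening: 0.046
```

```bash
python3 -m pendant '[[0,0,0.0015,0,0,0,-1],[0,0,0.0015,0,0,0,-1],[0,0,0.0015,0,0,0,1],[0,0,0.0015,0,0,0,1],[0,0,0.0015,0,0,0,1],[0,0,0.0015,0,0,0,1],[0,0,-0.04,0,0,0,1],[0,0,-0.09,0,0,0,1],[0,0,-0.15,0,0,0,1],[0,0,-0.15,0,0,0,1]]'; python3 go.py .448 .335 .18 -110
```

```text
clock: 6.35
tool_pos: [0.6154, -0.0697, 0.1974]
orientation: [-179.5, -0.2, -65.0]
force: [-0.1, 0.0, -0.5]
opening: 0.0878
t 6.35 pos [ 0.6154 -0.0697  0.1974] rpy [-179.5   -0.2  -65. ] q [ 12.  16. -10.   0. -64.  13.]
shift [-0.4376 -0.0193  0.016 ] turn [-0.01   0.     0.786]
```

```bash
python3 -m pendant '[[-0.4376,-0.0193,0.016,0,0,0.786,1],[-0.4376,-0.0193,0.016,0,0,0.786,1],[-0.4376,-0.0193,0.016,0,0,0.786,1],[-0.4376,-0.0193,0.016,0,0,0.786,1],[-0.4376,-0.0193,0.016,0,0,0.786,1],[-0.4376,-0.0193,0.016,0,0,0.786,1],[-0.4376,-0.0193,0.016,0,0,0.786,1],[-0.4376,-0.0193,0.016,0,0,0.786,1],[-0.4376,-0.0193,0.016,0,0,0.786,1],[-0.4376,-0.0193,0.016,0,0,0.786,1]]'; python3 go.py .448 .335 .033 -110;python3 - <<'E'
from plant import ctrl, snapshot
import cv2,numpy as np
for n in ["side","top","wrist"]: cv2.imwrite(f"pics/{n}3.png",snapshot(n)["image"])
s=cv2.imread("pics/side3.png")[90:290,170:370]; t=cv2.imread("pics/top3.png")[130:260,220:420]
s=cv2.resize(s,None,fx=2,fy=2); t=cv2.resize(t,None,fx=2,fy=2)
t=np.vstack([t,np.zeros((140,400,3),np.uint8)])
cv2.imwrite("pics/st3.png",np.hstack([s,t]))
E
```

```text
clock: 7.6
tool_pos: [0.4452, 0.3342, 0.1752]
orientation: [180.0, -0.0, -110.1]
force: [0.2, -0.4, 1.0]
opening: 0.088
t 7.6 pos [0.4452 0.3342 0.1752] rpy [ 180.    -0.  -110.1] q [ 57.  12. -19.  -0. -60. -77.]
shift [-0.0019 -0.0024  0.1422] turn [ 0.    -0.001 -0.001]
```

View pics/st3.png

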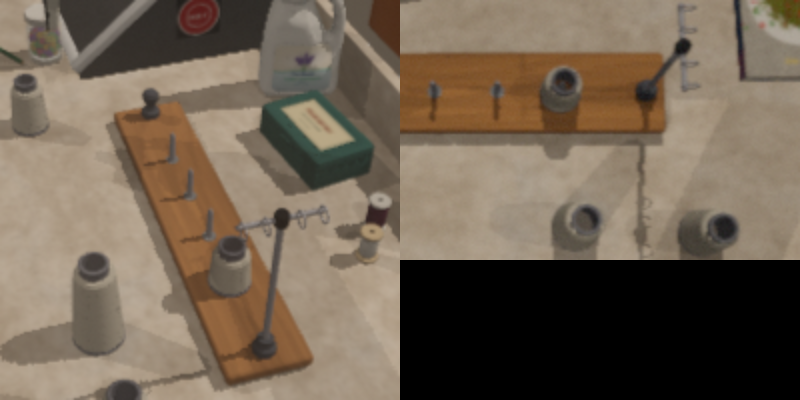

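View pics/wrist3.png

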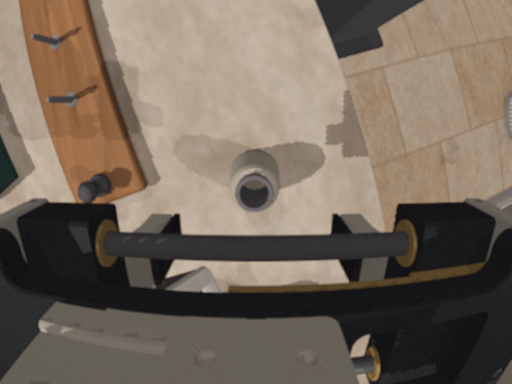

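```bash
python3 - <<'E'
from h import *
P=[.4452,.3342,.1752],[180,0,-110.1]
p=wz(255,191.5,.084,*P);print(p)
for q in [(58,44),(73,99)]: print(wz(*q,.023,*P))
E
python3 go.py .447 .336 .033 -110
```

```text
[0.44728132 0.33715838 0.084     ]
[0.61402285 0.09885512 0.023     ]
[0.61574954 0.17473533 0.023     ]
t 7.75 pos [0.4456 0.3339 0.1756] rpy [ 180.    -0.  -110.1] q [ 57.  12. -19.  -0. -60. -77.]
shift [-0.0025 -0.0006  0.1426] turn [ 0.    -0.    -0.002]
```

```bash
python3 -m pendant '[[-0.0025,-0.0005,0.05,0,0,0,1],[-0.0025,-0.0005,0.1,0,0,0,1],[-0.0025,-0.0005,0.13,0,0,0,1],[-0.0025,-0.0005,0.1425,0,0,0,1],[-0.0025,-0.0005,0.1425,0,0,0,1],[-0.0025,-0.0005,0.1425,0,0,0,-1],[-0.0025,-0.0005,0.1425,0,0,0,-1],[-0.0025,-0.0005,0.1425,0,0,0,-1],[-0.0025,-0.0005,0.1425,0,0,0,-1],[-0.0025,-0.0005,0.1425,0,0,0,-1],[-0.0025,-0.0005,0.1425,0,0,0,-1]]'; python3 go.py .6137 .0103 .135 -90
```

```text
clock: 9.12
tool_pos: [0.4466, 0.3373, 0.0333]
orientation: [-180.0, 0.0, -110.0]
force: [-0.0, 0.1, 3.0]
opening: 0.0473
t 9.12 pos [0.4466 0.3373 0.0333] rpy [-180.    0. -110.] q [ 57.  21. -27.   0. -41. -77.]
shift [ 0.2499 -0.2691 -0.1017] turn [-0.    0.   -0.35]
```

```bash
python3 -m pendant '[[0,0,-0.05,0,0,0,-1],[0,0,-0.1,0,0,0,-1],[0.0357,-0.0384,-0.102,0,0,-0.05,-1],[0.0714,-0.0769,-0.102,0,0,-0.1,-1],[0.107,-0.1153,-0.102,0,0,-0.15,-1],[0.1428,-0.1538,-0.102,0,0,-0.2,-1],[0.1785,-0.1922,-0.102,0,0,-0.25,-1],[0.214,-0.23,-0.102,0,0,-0.3,-1],[0.2499,-0.2691,-0.102,0,0,-0.35,-1],[0.2499,-0.2691,-0.102,0,0,-0.35,-1],[0.2499,-0.2691,-0.102,0,0,-0.35,-1]]'; python3 go.py .6137 .0103 .0543 -90
```

```text
clock: 10.5
tool_pos: [0.6131, 0.0098, 0.1345]
orientation: [179.9, -0.0, -90.1]
force: [0.2, 0.4, -1.0]
opening: 0.0473
t 10.5 pos [0.6131 0.0098 0.1345] rpy [179.9  -0.  -90.1] q [ 19.  19. -14.  -0. -57. -19.]
shift [-0.0005 -0.0007  0.0802] turn [ 0.001 -0.    -0.001]
```

```bash
python3 -m pendant '[[0,0,0.03,0,0,0,-1],[0,0,0.055,0,0,0,-1],[0,0,0.07,0,0,0,-1],[0,0,0.079,0,0,0,-1],[0,0,0.081,0,0,0,-1],[0,0,0.081,0,0,0,-1],[0,0,0.081,0,0,0,-1]]'
```

```text
clock: 11.38
tool_pos: [0.614, 0.0102, 0.0547]
orientation: [-179.9, 0.0, -90.0]
force: [-0.0, 0.4, -1.1]
opening: 0.0473
```

```bash
python3 -m pendant '[[0,0,0.001,0,0,0,-1],[0,0,0.001,0,0,0,-1],[0,0,0.001,0,0,0,1],[0,0,0.001,0,0,0,1],[0,0,0.001,0,0,0,1],[0,0,0.001,0,0,0,1],[0,0,-0.04,0,0,0,1],[0,0,-0.09,0,0,0,1],[0,0,-0.145,0,0,0,1],[0,0,-0.145,0,0,0,1]]'; python3 go.py .4307 -.2425 .21 -60
```

```text
clock: 12.62
tool_pos: [0.6163, 0.0105, 0.2044]
orientation: [-179.5, 0.1, -90.0]
force: [0.4, 0.4, -0.1]
opening: 0.0879
t 12.62 pos [0.6163 0.0105 0.2044] rpy [-1.795e+02  1.000e-01 -9.000e+01] q [ 19.  16.  -9.   0. -64. -19.]
shift [ 0.2529  0.1857 -0.0077] turn [-0.009 -0.001 -0.523]
```

```bash
python3 -m pendant '[[0,0.06,-0.008,0,0,0,1],[0,0.12,-0.008,0,0,0.05,1],[0.03,0.165,-0.008,0,0,0.1,1],[0.08,0.1857,-0.008,0,0,0.15,1],[0.13,0.1857,-0.008,0,0,0.25,1],[0.18,0.1857,-0.008,0,0,0.35,1],[0.23,0.1857,-0.008,0,0,0.436,1],[0.2529,0.1857,-0.008,0,0,0.436,1],[0.2529,0.1857,-0.008,0,0,0.436,1],[0.2529,0.1857,-0.008,0,0,0.436,1]]'; python3 go.py .4307 -.2425 .053 -115;python3 - <<'E'
from plant import ctrl, snapshot
import cv2,numpy as np
o=ctrl.get_obs()
for n in ["wrist","side","top"]: cv2.imwrite(f"pics/{n}4.png",snapshot(n)["image"])
from h import *
print(wz(255.5,200,.104,o["tool_pos"],o["orientation"]))
s=cv2.imread("pics/side4.png")[90:290,170:370]; t=cv2.imread("pics/wrist4.png")[:200,155:355]
cv2.imwrite("pics/st4.png",np.hstack([cv2.resize(s,None,fx=2,fy=2),cv2.resize(t,None,fx=2,fy=2)]))
E
```

```text
clock: 13.88
tool_pos: [0.4275, -0.2424, 0.2066]
orientation: [180.0, 0.0, -115.0]
force: [0.3, 0.1, 0.4]
opening: 0.0876
t 13.88 pos [ 0.4275 -0.2424  0.2066] rpy [ 180.    0. -115.] q [ -7.   4. -24.  -0. -63. -18.]
shift [-0.0013 -0.0031  0.1536] turn [ 0.001  0.    -0.   ]
[ 0.43413848 -0.22918872  0.104     ]
```

View pics/st4.png

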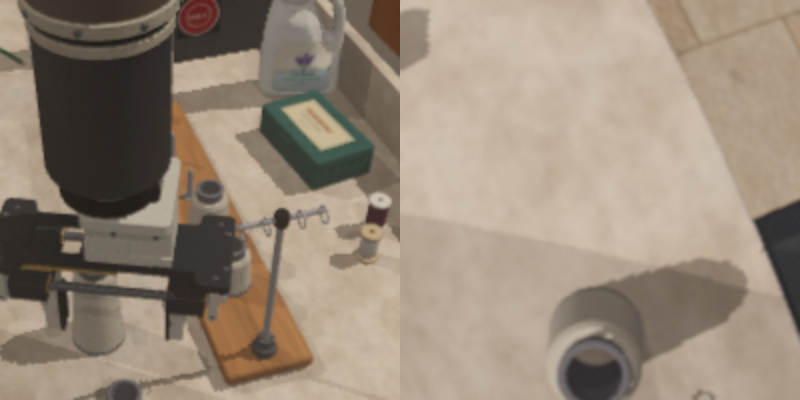

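```bash
python3 - <<'E'
from h import *
print(wz(252,185.5,.104,[.4275,-.2424,.2066],[180,0,-115]))
E
python3 go.py .4305 -.2415 .053 -115
```

```text
[ 0.43127724 -0.242986    0.104     ]
t 14.03 pos [ 0.4279 -0.242   0.2071] rpy [-180.     0.  -114.9] q [ -7.   4. -24.  -0. -63. -18.]
shift [-0.0015 -0.0021  0.1541] turn [-0.     0.     0.002]
```

```bash
python3 -m pendant '[[-0.001,-0.002,0.05,0,0,0,1],[-0.001,-0.002,0.1,0,0,0,1],[-0.001,-0.002,0.14,0,0,0,1],[-0.001,-0.002,0.154,0,0,0,1],[-0.001,-0.002,0.154,0,0,0,1],[-0.001,-0.002,0.154,0,0,0,-1],[-0.001,-0.002,0.154,0,0,0,-1],[-0.001,-0.002,0.154,0,0,0,-1],[-0.001,-0.002,0.154,0,0,0,-1],[-0.001,-0.002,0.154,0,0,0,-1],[-0.001,-0.002,0.154,0,0,0,-1]]'; python3 go.py .6158 .0901 .200 -90
```

```text
clock: 15.4
tool_pos: [0.4304, -0.2429, 0.0534]
orientation: [-180.0, -0.0, -115.0]
force: [-0.4, -1.0, 3.2]
opening: 0.0462
t 15.4 pos [ 0.4304 -0.2429  0.0534] rpy [-180.   -0. -115.] q [ -7.  15. -34.   0. -41. -18.]
shift [-0.3801 -0.0276 -0.1466] turn [-0.001 -0.    -0.436]
```

```bash
python3 -m pendant '[[0,0,-0.06,0,0,0,-1],[0,0,-0.12,0,0,0,-1],[-0.03,0.014,-0.147,0,0,0,-1],[-0.08,0.037,-0.147,0,0,-0.05,-1],[-0.13,0.06,-0.147,0,0,-0.1,-1],[-0.175,0.07,-0.147,0,0,-0.16,-1],[-0.22,0.05,-0.147,0,0,-0.22,-1],[-0.26,0.03,-0.147,0,0,-0.28,-1],[-0.3,0.01,-0.147,0,0,-0.34,-1],[-0.35,-0.012,-0.147,0,0,-0.4,-1],[-0.3801,-0.0276,-0.147,0,0,-0.436,-1],[-0.3801,-0.0276,-0.147,0,0,-0.436,-1]]'; python3 go.py .6158 .0901 .0744 -90
```

```text
clock: 16.9
tool_pos: [0.6164, 0.0915, 0.1981]
orientation: [179.9, -0.0, -89.9]
force: [-0.4, -0.6, -2.3]
opening: 0.0463
t 16.9 pos [0.6164 0.0915 0.1981] rpy [179.9  -0.  -89.9] q [ 26.  17.  -8.  -0. -65. -26.]
shift [0.0013 0.0003 0.1237] turn [ 0.003 -0.001  0.001]
```

```bash
python3 -m pendant '[[0,0,0.03,0,0,0,-1],[0,0,0.06,0,0,0,-1],[0,0,0.09,0,0,0,-1],[0,0,0.11,0,0,0,-1],[0,0,0.12,0,0,0,-1],[0,0,0.1235,0,0,0,-1],[0,0,0.1235,0,0,0,-1],[0,0,0.1235,0,0,0,-1]]'
```

```text
clock: 17.9
tool_pos: [0.6161, 0.0904, 0.0775]
orientation: [-179.9, 0.0, -90.0]
force: [-0.6, 0.3, -1.4]
opening: 0.0459
```

```bash
python3 -m pendant '[[0,0,0.003,0,0,0,-1],[0,0,0.003,0,0,0,-1],[0,0,0.003,0,0,0,-1]]'
```

```text
clock: 18.27
tool_pos: [0.6163, 0.0904, 0.0744]
orientation: [-179.9, 0.0, -90.0]
force: [-0.5, 0.8, 5.5]
opening: 0.0462
```

```bash
python3 -m pendant '[[0,0,0,0,0,0,1],[0,0,0,0,0,0,1],[0,0,0,0,0,0,1],[0,0,0,0,0,0,1],[0,0,-0.04,0,0,0,1],[0,0,-0.09,0,0,0,1],[0,0,-0.145,0,0,0,1],[0,0,-0.145,0,0,0,1]]'; python3 go.py .442 -.087 .23 -90
```

```text
clock: 19.27
tool_pos: [0.6181, 0.0908, 0.224]
orientation: [-179.5, 0.2, -90.0]
force: [-0.7, 0.3, -1.3]
opening: 0.0875
t 19.27 pos [0.6181 0.0908 0.224 ] rpy [-179.5    0.2  -90. ] q [ 26.  16.  -7.   0. -67. -26.]
shift [ 0.1777  0.1762 -0.008 ] turn [-0.009  0.003  0.001]
```

```bash
python3 -m pendant '[[0.03,0.04,-0.008,0,0,0,1],[0.06,0.08,-0.008,0,0,0,1],[0.1,0.12,-0.008,0,0,0,1],[0.14,0.15,-0.008,0,0,0,1],[0.1777,0.1762,-0.008,0,0,0,1],[0.1777,0.1762,-0.008,0,0,0,1],[0.1777,0.1762,-0.008,0,0,0,1]]'; python3 go.py .442 -.087 .069 -90;python3 - <<'E'
from plant import ctrl, snapshot
import cv2,numpy as np
o=ctrl.get_obs();print(o["tool_pos"],o["orientation"])
for n in ["wrist","side","top"]: cv2.imwrite(f"pics/{n}5.png",snapshot(n)["image"])
s=cv2.imread("pics/side5.png")[90:290,170:370]; t=cv2.imread("pics/wrist5.png")[30:230,155:355]
cv2.imwrite("pics/st5.png",np.hstack([cv2.resize(s,None,fx=2,fy=2),cv2.resize(t,None,fx=2,fy=2)]))
E
```

```text
clock: 20.15
tool_pos: [0.4395, -0.0875, 0.2264]
orientation: [-180.0, 0.0, -90.0]
force: [-0.5, 0.1, -0.0]
opening: 0.0876
t 20.15 pos [ 0.4395 -0.0875  0.2264] rpy [-180.    0.  -90.] q [ 14.  -1. -26.  -0. -65. -14.]
shift [-0.0005 -0.0025  0.1574] turn [-0.     0.    -0.001]
[ 0.43948499 -0.08754257  0.22638682] [-1.79990437e+02  6.36532422e-03 -9.00398523e+01]
```

View pics/st5.png

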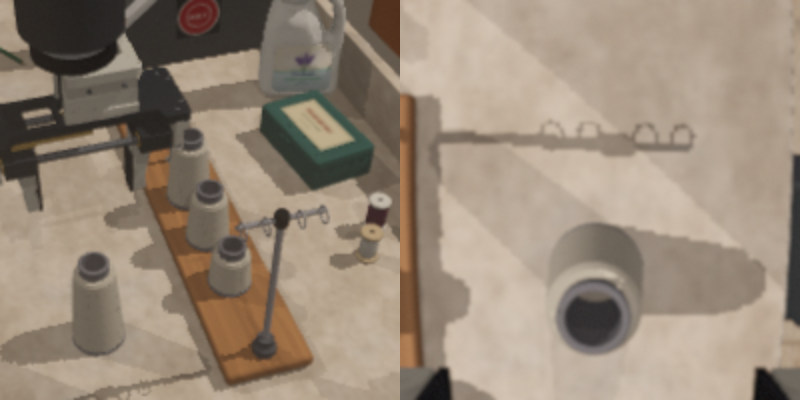

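Three cones stand in order on the stand. The 124 nose is at wrist pixel (252, 187).

```bash
python3 - <<'E'
from h import *
print(wz(252,187,.124,[.4395,-.0875,.2264],[180,0,-90]))
E
python3 -m pendant '[[-0.0005,-0.002,0.05,0,0,0,1],[-0.0005,-0.002,0.1,0,0,0,1],[-0.0005,-0.002,0.145,0,0,0,1],[-0.0005,-0.002,0.157,0,0,0,1],[-0.0005,-0.002,0.157,0,0,0,1],[-0.0005,-0.002,0.157,0,0,0,-1],[-0.0005,-0.002,0.157,0,0,0,-1],[-0.0005,-0.002,0.157,0,0,0,-1],[-0.0005,-0.002,0.157,0,0,0,-1],[-0.0005,-0.002,0.157,0,0,0,-1],[-0.0005,-0.002,0.157,0,0,0,-1]]'; python3 go.py .6177 .1701 .215 -90
```

```text
[ 0.44317363 -0.08508288  0.124     ]
clock: 21.68
tool_pos: [0.4421, -0.087, 0.0699]
orientation: [-179.9, 0.0, -90.0]
force: [1.3, -0.6, 3.1]
opening: 0.0483
t 21.68 pos [ 0.4421 -0.087   0.0699] rpy [-179.9    0.   -90. ] q [ 14.   9. -39.   0. -42. -14.]
shift [-0.257  -0.1759 -0.1448] turn [-0.001  0.     0.   ]
```

```bash
python3 -m pendant '[[0,0,-0.06,0,0,0,-1],[0,0,-0.12,0,0,0,-1],[-0.04,0,-0.145,0,0,0,-1],[-0.09,0,-0.145,0,0,0,-1],[-0.14,-0.01,-0.145,0,0,0,-1],[-0.19,-0.03,-0.145,0,0,0,-1],[-0.23,-0.06,-0.145,0,0,0,-1],[-0.257,-0.1,-0.145,0,0,0,-1],[-0.257,-0.14,-0.145,0,0,0,-1],[-0.257,-0.1755,-0.145,0,0,0,-1],[-0.257,-0.1755,-0.145,0,0,0,-1],[-0.257,-0.1755,-0.145,0,0,0,-1]]'; python3 go.py .6177 .1701 .0909 -90
```

```text
clock: 23.18
tool_pos: [0.616, 0.1696, 0.2133]
orientation: [179.9, -0.1, -90.0]
force: [0.3, 0.1, -2.2]
opening: 0.0478
t 23.18 pos [0.616  0.1696 0.2133] rpy [ 1.799e+02 -1.000e-01 -9.000e+01] q [ 33.  18.  -5.  -0. -67. -33.]
shift [-0.0006 -0.002   0.1224] turn [ 0.002 -0.001 -0.001]
```

```bash
python3 -m pendant '[[0,0,0.03,0,0,0,-1],[0,0,0.06,0,0,0,-1],[0,0,0.09,0,0,0,-1],[0,0,0.11,0,0,0,-1],[0,0,0.119,0,0,0,-1],[0,0,0.122,0,0,0,-1],[0,0,0.122,0,0,0,-1],[0,0,0.122,0,0,0,-1]]'
```

```text
clock: 24.18
tool_pos: [0.6174, 0.1702, 0.0935]
orientation: [-179.9, 0.0, -90.0]
force: [-0.4, -0.0, -2.0]
opening: 0.0479
```

```bash
python3 -m pendant '[[0,0,0.0025,0,0,0,-1],[0,0,0.0025,0,0,0,-1],[0,0,0.0025,0,0,0,-1]]'
```

```text
clock: 24.55
tool_pos: [0.6175, 0.1702, 0.0909]
orientation: [-179.9, 0.0, -90.0]
force: [0.4, 0.6, 4.2]
opening: 0.0481
```

Contact with the board; release, rise and back away.

```bash
python3 -m pendant '[[0,0,0,0,0,0,1],[0,0,0,0,0,0,1],[0,0,0,0,0,0,1],[0,0,0,0,0,0,1],[0,0,-0.04,0,0,0,1],[0,0,-0.09,0,0,0,1],[0,0,-0.15,0,0,0,1],[0,0.05,-0.15,0,0,0,1],[-0.05,0.1,-0.15,0,0,0,1],[-0.1,0.14,-0.15,0,0,0,1],[-0.15,0.17,-0.15,0,0,0,1],[-0.15,0.17,-0.15,0,0,0,1]]'; python3 - <<'E'
from plant import ctrl, snapshot
import cv2,numpy as np
for n in ["side","top"]: cv2.imwrite(f"pics/{n}6.png",snapshot(n)["image"])
s=cv2.imread("pics/side6.png")[100:290,220:340]; t=cv2.imread("pics/top6.png")[145:205,150:370]
cv2.imwrite("pics/s6.png",cv2.resize(s,None,fx=3,fy=3)); cv2.imwrite("pics/t6.png",cv2.resize(t,None,fx=3.5,fy=3.5))
E
```

```text
clock: 26.05
tool_pos: [0.4449, 0.3228, 0.2403]
orientation: [-180.0, 0.1, -89.7]
force: [-0.2, -0.4, 0.0]
opening: 0.0878
```

View pics/s6.png

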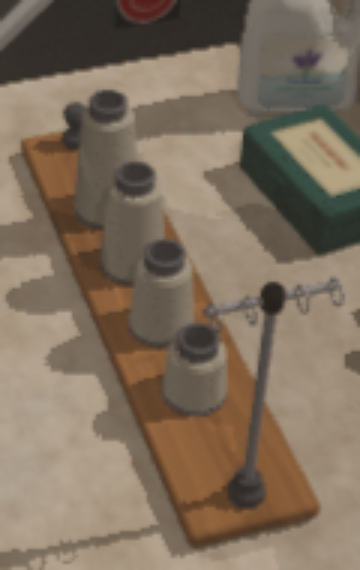

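View pics/t6.png

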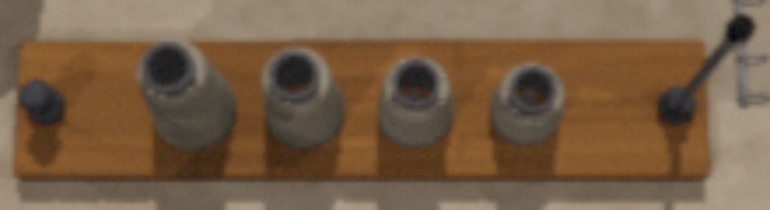

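```bash
python3 -c "
from plant import ctrl
print(ctrl.close_job())"
```

```text
the job is handed in; nothing more can be done
None
```

All four cones are on the stand, one over each pin. From the mast outwards they run 64, 84, 104 and 124 mm. I handed the job in at about 26 s of the 102 s allowed.

- **Final views:** the side and top pictures, taken after the gripper had let go and moved clear, show all four upright over the pins, in rising height away from the mast. I judged uprightness by eye and did not measure it.
- **Contact with the board:** the 104 and 124 mm cones showed board contact before release, at about 5 N and 4 N. The 64 and 84 mm cones were let go within about 1 mm of the board, going by the tool height, with no contact force checked.
- **Forces:** the highest force reading at the end of any move was about 6 N.
- **Camera disagreement:** the side and top cameras differed by 2–5 mm on the cones and about 2 mm on the pins. The wrist camera read the pins up to 9 mm off near the edge of its picture. I used the average of the side and top views, and the bores' play over the pins covered the difference.

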